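Find the concealed catch of the label printer

ROBOT

A 6-joint arm with a two-finger parallel gripper is mounted at the origin on a cart in front of the work surface, level with it; the furniture and walls round the work are solid. World frame = base frame: x ahead of the robot, y to its left, z up, the work surface at z = 0. Lengths are in m, angles in rad, forces in N, time in s.
With the tool pointing down it reaches from about 0.25 to 0.725 m from the base axis. Payload 4 kg.
Tool frame: the origin (TCP) lies at the centre of the arm's flange, where the gripper is bolted on; the fingertips stand 173 mm ahead of it and the grasp point (between the pads) lies 155 mm ahead of it; x points along the fingers, z is the direction in which the jaws open and shut, and the axes are right-handed (so a half turn about x gives the same grasp; the last joint's range is limited). The gripper opens to 85 mm and grips with 20 to 120 N. Pads are 22 mm wide; open, the fingers measure 114 mm over their backs; the gripper's body (76 mm by 85 mm) begins 54 mm behind the grasp point. The pads swing forward as they close: fully open they stand 13 mm farther back than shut.
Start: joints at [-1.339, 0.241, 0.005, 1.335, 0, 1.571], TCP at [0.115, -0.487, 0.405] pointing down, gripper open.
Joint ranges: [-2.72, 2.72], [-1.05, 1.87], [-1.09, 1.28], [-1.99, 2.15], [-1.42, 1.44], [-3.14, 3.14]. Speed limits (rad/s): [2.79, 2.79, 3.14, 3.14, 3.14, 3.14].

INTERFACE

Orientations are given as a unit quaternion [x, y, z, w].
In Python, from workcell import bot gives the robot as it stands.
- The arm moves only by the tool arm_command, never from a script. Its argument "moves" is one flat list of numbers, 7 for each row, row after row: the shift along the tool's x, y, z in m, then the turn, a rotation vector about the tool's x, y, z in rad, then the closure, from -1 (fully open) to 1 (shut). A call has 1 to 20 rows; each row shifts and turns the pose as measured when the row begins, along the tool's axes as they then stand; what a row does not reach is not made up. A row lasts 1/12 s, in which the tool goes at most 41.7 mm and 7.16 degrees, less where a joint would pass 70% of its speed; a pose out of reach is approached as far as the arm can. A call with a gripper value outside its range is refused whole. The fingers move at their own pace and stop on an object; the grip force is fixed at half the most. Time passes only in rows, so rows that do not move let the fingers close. It gives the time, the measured TCP pose, the force and the opening at its end, in the units of the state.
- bot.get_obs(): the state, without advancing time (a new reading comes with each control period).
- bot.camera(name): name is "scene" or "top"; returns the picture (400x640x3 uint8, red, green, blue); there is no depth.
- bot.get_calibration(name): a dict with "mtx" (3x3 intrinsics, pixels), "world_from_camera" (4x4, takes a point from camera to world coordinates). Camera axes: x right, y up, looking along -z (the intrinsics and any distortion apply to the point x, -y, -z); pixel columns grow to the right and rows downward; lengths in m; the calibration is good to about 2 mm. A picture is of the moment at which its call begins. get_calibration takes no time and is no camera call.
- bot.job_done(): hands the job in, once; it reports no verdict.
The state is a dict: "clock": time; "joint_pos": joint angles; "joint_vel": joint speeds; "tau": joint torques, N m; "eef_pos": TCP position; "tool_rot": TCP orientation; "ft_force": force on the tool from outside, world axes, zero at the start; "ft_torque": the same for the moment, N m; "grip_width": finger opening in m.
Only numpy, scipy, OpenCV 4.12 (cv2) and the standard library are available. Lean on these libraries where they do the work, as an engineer would, in place of code of your own. Each camera call takes 0.05 s, during which the arm holds its last target.

TASK

The label printer's cover has to be opened to change the roll. Feel with light pushes of the fingertips, without pounding, across the strip of five identical metal plates on its front deck to find the one plate that gives, press that plate down so that the concealed catch lets go and the cover springs open, then take the hand away and leave the cover standing open. Do not pick anything up or move the other things on the table.

Things in the scene. Friction and masses are not known exactly. Their poses are not given: they have to be found in the camera images.
- label_printer: desktop label printer, fixed to the table: grey box 220 mm deep (its x), 224 mm wide (its y), white hinged cover over the back, flat front deck 90 mm above the table with a strip of five metal plates. Origin: centre of its underside, on the table top; +x points to its back (hinge side), +y to its left, z up
- strip_centre (a point): centre of the plate strip, on top of the middle plate, 88 mm above the table, 70 mm before the printer's origin; axes as the printer's. Five look-alike plates, 45 mm (x) by 35 mm (y), tops 2 mm below the deck, centred at y = -72, -36, 0, 36, 72 mm from here. Four are rigid; one, in a different place each time, is the release of the cover's catch
- release (a joint): how far the release plate has been pressed straight down, in m: 0 at rest, 0.005 at its stop. Sprung: about 2.4 N to start, 4.4 N at the stop; it springs back when let go. The catch lets go at about 0.0032
- cover (a joint): opening of the cover in rad: 0 shut and held by the catch, 1.2 fully open. A spring lifts it by itself in about 1 s once the catch lets go, and holds it open
- cover_edge (a point): middle of the front edge of the white cover, on top; shut, it lies 32 mm before the printer's origin, 91 mm above the table, 38 mm behind the line of plate centres. Cover 136 mm deep, 220 mm wide, hinged along its back edge; on opening its front edge rises 127 mm and moves away from the strip
- label_roll: roll of blank labels, white, 69 mm across, 40 mm tall, standing on end; bystander, loose, not to be disturbed. Origin: centre of its underside
- timer: round white wind-up kitchen timer, 62 mm across, 42 mm tall; bystander, loose, not to be disturbed. Origin: centre of its underside
- shaker_a: small clear jar with black cap and green label, 45 mm across, 105 mm tall; bystander, loose, not to be disturbed. Origin: centre of its underside
- cutter_big: plain steel ring cutter, 70 mm across, 34 mm tall; bystander, loose, not to be disturbed. Origin: centre of its underside
- cream_tub: round white lidded tub, 145 mm across, 83 mm tall; bystander, loose, not to be disturbed. Origin: centre of its underside

How it is judged:
On the way, in this order (a step that is already met when the one before it is completed fails the run):
1. the release plate is pressed past the point where the catch lets go (value of joint release above 0.003 m).
2. the cover has sprung open (value of joint cover above 1 rad), for 0.2 s.
At the end, for the whole second after the job is handed in: the cover stands open by more than 1.0 rad, the release plate is back up within 1 mm, and no bystander is more than 20 mm from where it stood (value of joint cover above 1 rad and value of joint release below 0.001 m and not (distance of any of label_roll, timer, shaker_a, cutter_big, cream_tub from where it was at the start of the episode above 0.02 m)); the robot touches nothing.
It fails at once if a loose thing on the table is lifted, carried or pushed more than 20 mm (distance of any of label_roll, timer, shaker_a, cutter_big, cream_tub from where it was at the start of the episode above 0.02 m).
It fails at once if the hand pushes on anything with more than 60 N (contact force between the fingers and anything else above 60 N).
It also fails if it takes over 48 s, if anything falls off the work surface, if the arm or the gripper's body presses on something with over 40 N, if the wrist force passes 120 N, or if a joint passes its speed limit or range.

## Working session

There is one attempt and no reset: what is moved stays moved. The work goes in short steps, Python scripts to look and compute and a tool call to move; the robot and the scene stay as the last step left them, time stands still between calls to the robot, and variables do not carry over. Pictures are saved under pics/ and viewed, and the job is handed in when it is done.

Besides the shell and the picture viewer there is one more tool, called in YAML: its name, and indented under it one key for each argument. arm_command: Moves the arm, as the interface text tells. Its arguments: {"type":"object","properties":{"moves":{"type":"array"}},"required":["moves"]}

```bash
mkdir -p pics; python3 - <<'E'
from workcell import bot
import cv2,numpy as np
np.set_printoptions(precision=4,suppress=True)
for n in("scene","top"):
    cv2.imwrite(f"pics/{n}0.png",bot.camera(n)[:,:,::-1]); c=bot.get_calibration(n); print(n,c["mtx"],c["world_from_camera"],[k for k in c])
print(bot.get_obs())
E
```

```text
scene [[456.2419   0.     324.915 ]
 [  0.     456.2419 198.3176]
 [  0.       0.       1.    ]] [[ 0.7329  0.3017 -0.6098 -0.0786]
 [-0.6799  0.2916 -0.6728 -1.0182]
 [-0.0252  0.9077  0.4189  0.5273]
 [ 0.      0.      0.      1.    ]] ['mtx', 'world_from_camera']
top [[428.2502   0.     323.0643]
 [  0.     428.2502 196.4799]
 [  0.       0.       1.    ]] [[-0.0231  0.9821 -0.1868  0.3622]
 [-0.9997 -0.021   0.0131 -0.3208]
 [ 0.009   0.1871  0.9823  1.0488]
 [ 0.      0.      0.      1.    ]] ['mtx', 'world_from_camera']
{'clock': 0.1, 'joint_pos': array([-1.339 ,  0.2413,  0.0038,  1.3352, -0.    ,  1.5708]), 'joint_vel': array([-0.0017, -0.0005,  0.0035, -0.0003, -0.0003,  0.0009]), 'tau': array([ -0.0003, -37.3138,  25.301 ,   0.0109,   0.    ,  -0.    ]), 'eef_pos': array([ 0.1148, -0.4864,  0.4039]), 'tool_rot': array([ 0.4392,  0.555 , -0.4384,  0.5539]), 'ft_force': array([ 1.0841, -1.1783,  0.3613]), 'ft_torque': array([-0.0441, -0.0182,  0.012 ]), 'grip_width': 0.08551179534018491}
```

```bash
ls -la .
```

```text
total 12
drwxr-xr-x  3 agent agent 4096 Dec  7 14:17 .
drwxr-xr-x 23 root  root  4096 Dec  7 14:17 ..
drwxr-xr-x  2 agent agent 4096 Dec  7 14:17 pics
```

View pics/scene0.png

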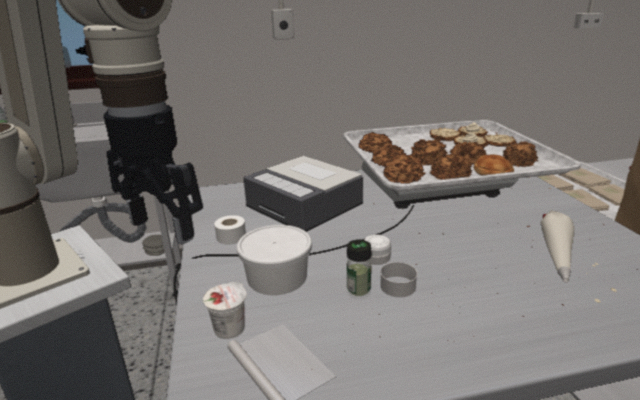

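View pics/top0.png

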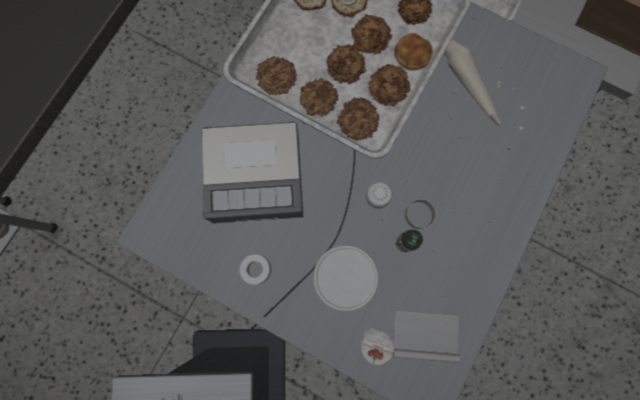

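The scene view shows the printer at about (303,190). In the top view it spans about (203–302, 123–220), with the strip of plates at about (212–293, 186–209). Next I'll zoom in and measure.

```bash
cat > h.py <<'E'
import numpy as np,cv2
from workcell import bot
np.set_printoptions(precision=4,suppress=True)
def ray(n,px,z):
    c=bot.get_calibration(n);K=c["mtx"];T=c["world_from_camera"]
    d=np.linalg.inv(K)@np.array([px[0],px[1],1.]);d=T[:3,:3]@(d*[1,-1,-1]);o=T[:3,3]
    return o+d*(z-o[2])/d[2]
def proj(n,p):
    c=bot.get_calibration(n);K=c["mtx"];T=np.linalg.inv(c["world_from_camera"])
    q=(T@np.append(p,1))[:3]*[1,-1,-1];q=K@q;return q[:2]/q[2]
E
python3 - <<'E'
from h import *
im=cv2.imread("pics/top0.png");c=im[110:235,190:315];cv2.imwrite("pics/topz.png",cv2.resize(c,None,fx=4.8,fy=4.8,interpolation=cv2.INTER_CUBIC))
im=cv2.imread("pics/scene0.png");c=im[145:235,235:375];cv2.imwrite("pics/scenez.png",cv2.resize(c,None,fx=5,fy=5,interpolation=cv2.INTER_CUBIC))
g=cv2.imread("pics/top0.png",0)
sub=g[180:215,203:303]
m=(sub>110).astype(np.uint8)
for t in (90,100,110,120,130):
    n,l,s,ce=cv2.connectedComponentsWithStats((sub>t).astype(np.uint8))
    print(t,[(list(a),list(b)) for a,b in zip(s[1:],(ce[1:]+[203,180]).round(1)) if a[4]>30])
print(proj("top",[.115,-.487,.405]),proj("scene",[.115,-.487,.405]))
for n,px,z in [("top",(203,124),.091),("top",(298,124),.091),("top",(301,181),.09),("top",(203,187),.09)]: print(ray(n,px,z))
E
```

```text
90 [([np.int32(0), np.int32(0), np.int32(70), np.int32(5), np.int32(200)], [np.float64(228.1), np.float64(181.2)]), ([np.int32(9), np.int32(6), np.int32(80), np.int32(24), np.int32(1497)], [np.float64(251.8), np.float64(197.9)])]
100 [([np.int32(0), np.int32(0), np.int32(67), np.int32(5), np.int32(185)], [np.float64(227.1), np.float64(181.2)]), ([np.int32(10), np.int32(7), np.int32(79), np.int32(23), np.int32(1470)], [np.float64(251.6), np.float64(198.0)])]
110 [([np.int32(0), np.int32(0), np.int32(65), np.int32(5), np.int32(174)], [np.float64(226.6), np.float64(181.1)]), ([np.int32(10), np.int32(7), np.int32(78), np.int32(23), np.int32(1343)], [np.float64(251.5), np.float64(198.0)])]
120 [([np.int32(0), np.int32(0), np.int32(62), np.int32(4), np.int32(156)], [np.float64(225.7), np.float64(181.0)]), ([np.int32(73), np.int32(7), np.int32(15), np.int32(18), np.int32(219)], [np.float64(283.6), np.float64(195.9)]), ([np.int32(42), np.int32(9), np.int32(14), np.int32(18), np.int32(226)], [np.float64(251.9), np.float64(197.9)]), ([np.int32(58), np.int32(9), np.int32(14), np.int32(17), np.int32(222)], [np.float64(267.8), np.float64(197.1)]), ([np.int32(26), np.int32(11), np.int32(15), np.int32(17), np.int32(223)], [np.float64(235.9), np.float64(199.1)]), ([np.int32(11), np.int32(12), np.int32(14), np.int32(18), np.int32(220)], [np.float64(220.3), np.float64(200.2)])]
130 [([np.int32(1), np.int32(0), np.int32(56), np.int32(4), np.int32(135)], [np.float64(224.4), np.float64(181.0)])]
[443.9548 458.2815] [137.6034 109.6578]
[ 0.7234 -0.0559  0.091 ]
[ 0.719  -0.2786  0.091 ]
[ 0.5817 -0.2838  0.09  ]
[ 0.5724 -0.06    0.09  ]
```

View pics/topz.png

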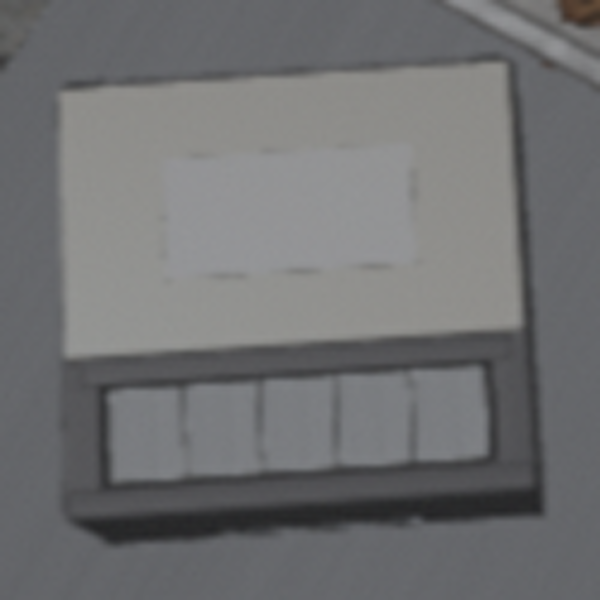

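View pics/scenez.png

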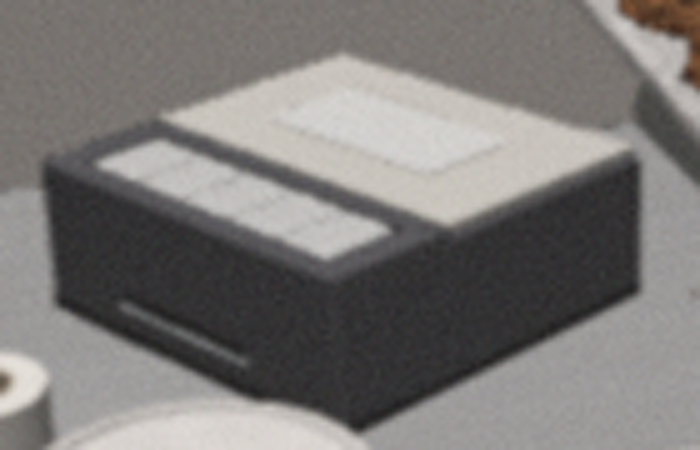

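```bash
python3 - <<'E'
from h import *
P=np.array([ray("top",p,.088) for p in [(220.3,200.2),(235.9,199.1),(251.9,197.9),(267.8,197.1),(283.6,195.9)]])
print(P,np.linalg.norm(np.diff(P,axis=0),axis=1))
d=P[-1]-P[0];print(np.arctan2(d[1],d[0])+np.pi/2)
for p in P: print(proj("scene",p))
for n,px,z in [("label_roll",(255,269),.04),("timer",(379,194),.04),("shaker",(413,239),.105),("cutter",(420,213),.034),("tub",(346,277),.083)]: print(n,ray("top",px,z))
from scipy.spatial.transform import Rotation as R
o=bot.get_obs();print(R.from_quat(o['tool_rot']).as_matrix(),np.linalg.norm(P[:,:2],axis=1))
E
```

```text
[[ 0.5413 -0.0996  0.088 ]
 [ 0.5431 -0.135   0.088 ]
 [ 0.5451 -0.1714  0.088 ]
 [ 0.5462 -0.2076  0.088 ]
 [ 0.5482 -0.2436  0.088 ]] [0.0354 0.0364 0.0362 0.0361]
0.04784923022143106
[263.37   176.5863]
[272.1617 180.015 ]
[281.6133 183.6614]
[291.1239 187.5506]
[301.3028 191.4739]
label_roll [ 0.3862 -0.1724  0.04  ]
timer [ 0.5572 -0.4688  0.04  ]
shaker [ 0.442  -0.5295  0.105 ]
cutter [ 0.5099 -0.566   0.034 ]
tub [ 0.3631 -0.3803  0.083 ]
[[-0.0005  0.9733  0.2297]
 [ 0.0019  0.2297 -0.9733]
 [-1.     -0.     -0.0019]] [0.5504 0.5596 0.5714 0.5843 0.5999]
```

The plates are spaced 35.4–36.4 mm apart against the 36 mm given, and the printer's yaw is about 0.048 rad. Both views agree. I'll move over the middle plate at height while closing the jaws, then turn so the jaw axis lies along the printer's x.

arm_command:
  moves: [0,0.0273,-0.0116,0,0,0,1,0,0.0273,-0.0116,0,0,0,1,0,0.0273,-0.0116,0,0,0,1,0,0.0273,-0.0116,0,0,0,1,0,0.0273,-0.0116,0,0,0,1,0,0.0273,-0.0116,0,0,0,1,0,0.0273,-0.0116,0,0,0,1,0,0.0273,-0.0116,0,0,0,1,0,0.0273,-0.0116,0,0,0,1,0,0.0273,-0.0116,0,0,0,1,0,0.0273,-0.0116,0,0,0,1,0,0.0273,-0.0116,0,0,0,1,0,0.0273,-0.0116,0,0,0,1,0,0.0273,-0.0116,0,0,0,1,0,0.0273,-0.0116,0,0,0,1,0,0.0273,-0.0116,0,0,0,1,0,0.0273,-0.0116,0,0,0,1,0,0.0273,-0.0116,0,0,0,1]

```text
clock: 1.6
eef_pos: [0.5599, -0.1592, 0.3941]
tool_rot: [0.442, 0.558, -0.443, 0.545]
ft_force: [-0.0, -0.2, 0.2]
grip_width: -0.0001
```

arm_command:
  moves: [0,0,0,-0.116,0,0,1,0,0,0,-0.116,0,0,1,0,0,0,-0.116,0,0,1,0,0,0,-0.116,0,0,1,0,0,0,-0.116,0,0,1,0,0,0,-0.116,0,0,1,0,0,0,-0.116,0,0,1,0,0,0,-0.116,0,0,1,0,0,0,-0.116,0,0,1,0,0,0,-0.116,0,0,1,0,0,0,-0.116,0,0,1,0,0,0,-0.116,0,0,1]

```text
clock: 2.6
eef_pos: [0.5649, -0.1518, 0.383]
tool_rot: [-0.035, 0.717, 0.049, 0.695]
ft_force: [-0.8, -0.6, -0.6]
grip_width: 0.0002
```

```bash
cat > st.py <<'E'
from h import *
from scipy.spatial.transform import Rotation as R
import sys
o=bot.get_obs();M=R.from_quat(o['tool_rot']).as_matrix();p=o['eef_pos']
print(o['clock'],p,o['ft_force'],o['grip_width'],o['joint_pos']);print(M)
tip=p+.173*M[:,0];print("tip",tip)
z=M[:,2];s=np.sign(z[0]);print("yaw err",.048-np.arctan2(s*z[1],s*z[0]))
P=np.array([[.5413,-.0996,.088],[.5431,-.135,.088],[.5451,-.1714,.088],[.5462,-.2076,.088],[.5482,-.2436,.088]])
for i,q in enumerate(P): print(i,M.T@(q-tip))
E
python3 st.py
```

```text
2.6 [ 0.5649 -0.1518  0.383 ] [-0.7982 -0.6068 -0.6274] 0.00022591884597593476 [-0.2645  0.4366  0.2276  1.3971  0.0088  1.1869]
[[-0.0318 -0.1186  0.9924]
 [ 0.0178  0.9927  0.1192]
 [-0.9993  0.0214 -0.0295]]
tip [ 0.5594 -0.1487  0.2101]
yaw err -0.07155828141729155
0 [ 0.1235  0.0483 -0.0085]
1 [ 0.1228  0.013  -0.011 ]
2 [ 0.1221 -0.0234 -0.0133]
3 [ 0.1214 -0.0595 -0.0165]
4 [ 0.1207 -0.0955 -0.0188]
```

```bash
cat >> st.py <<'E'
zt=np.array([np.cos(.048),np.sin(.048),0]);xt=np.array([0,0,-1.]);yt=np.cross(zt,xt)
T=np.stack([xt,yt,zt],1);print("rotvec",R.from_matrix(M.T@T).as_rotvec())
print("shift in target frame, mm")
for i,q in enumerate(P):
    print(i,(T.T@(q-p)*1000-[173,0,0]).round(1))
E
python3 st.py|tail -7
```

```text
rotvec [ 0.0712 -0.0302 -0.0204]
shift in target frame, mm
0 [122.   53.3 -21.1]
1 [122.   17.8 -21. ]
2 [122.  -18.6 -20.7]
3 [122.  -54.8 -21.4]
4 [122.  -90.9 -21.1]
```

arm_command:
  moves: [0,0,0,0.071,-0.03,-0.02,1,0,0,0,0,0,0,1,0.015,-0.006,-0.007,0,0,0,1,0.015,-0.006,-0.007,0,0,0,1,0.015,-0.006,-0.007,0,0,0,1,0.015,0,0,0,0,0,1,0.01,0,0,0,0,0,1,0,0,0,0,0,0,1]

```text
clock: 3.27
eef_pos: [0.5432, -0.1709, 0.3077]
tool_rot: [-0.02, 0.709, 0.022, 0.704]
ft_force: [-0.1, -0.4, -1.0]
grip_width: 0.0
```

```bash
python3 st.py
```

```text
3.2667 [ 0.5432 -0.1709  0.3077] [-0.1298 -0.4412 -1.0214] 4.6690092512275315e-05 [-0.3051  0.4375  0.0286  1.1698  0.0011  1.2068]
[[-0.0073 -0.0589  0.9982]
 [ 0.0035  0.9983  0.0589]
 [-1.      0.0039 -0.007 ]]
tip [ 0.542  -0.1703  0.1347]
yaw err -0.010971295385236828
0 [0.047  0.0704 0.0038]
1 [0.0468 0.035  0.0035]
2 [ 0.0467 -0.0015  0.0034]
3 [ 0.0466 -0.0377  0.0024]
4 [ 0.0464 -0.0737  0.0022]
rotvec [ 0.011  -0.0071 -0.0039]
shift in target frame, mm
0 [46.7 71.3  1.5]
1 [46.7 35.9  1.6]
2 [46.7 -0.6  1.8]
3 [ 46.7 -36.8   1.2]
4 [ 46.7 -72.9   1.5]
```

Well aligned. I'll go down to about 6 mm above the plate.

arm_command:
  moves: [0.01,0,0,0.011,-0.007,-0.004,1,0.01,0,0,0,0,0,1,0.01,0,0,0,0,0,1,0.005,0,0,0,0,0,1,0,0,0,0,0,0,1]

```text
clock: 3.68
eef_pos: [0.5442, -0.1705, 0.2714]
tool_rot: [-0.018, 0.707, 0.018, 0.707]
ft_force: [-0.6, 0.7, -0.5]
grip_width: -0.0001
```

```bash
python3 st.py | tail -8; python3 st.py|grep tip; python3 - <<'E'
from h import *
im=bot.camera("scene");cv2.imwrite("pics/s1.png",cv2.resize(im[110:260,200:400,::-1],None,fx=3.5,fy=3.5))
E
```

```text
4 [ 0.0103 -0.0733  0.0004]
rotvec [ 0.0029 -0.0006 -0.0005]
shift in target frame, mm
0 [10.4 71.   0.5]
1 [10.4 35.5  0.6]
2 [10.4 -0.9  0.9]
3 [ 10.4 -37.1   0.3]
4 [ 10.4 -73.2   0.5]
tip [ 0.5441 -0.1704  0.0984]
```

View pics/s1.png

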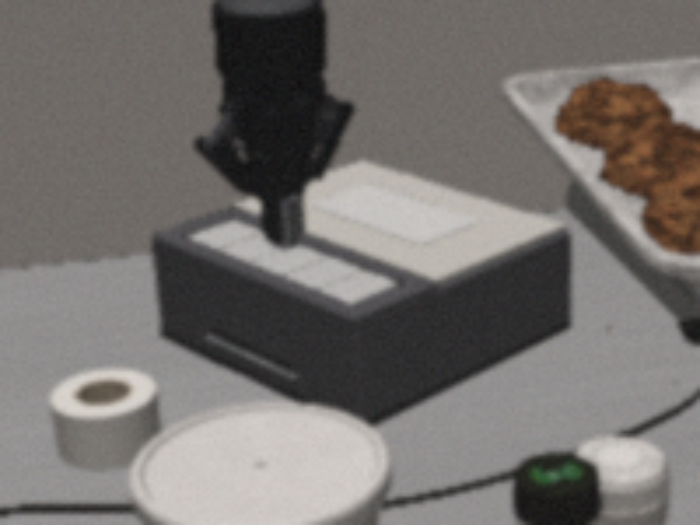

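The closed fingers are over the middle plate at about (285,240) in the zoomed view. I'll shift 3 mm forward for cover clearance, then feel downward in 2 mm steps.

arm_command:
  moves: [0.003,-0.001,-0.003,0,0,0,1,0.002,0,0,0,0,0,1,0.001,0,0,0,0,0,1,0,0,0,0,0,0,1]

```text
clock: 4.07
eef_pos: [0.5418, -0.1719, 0.2668]
tool_rot: [-0.018, 0.706, 0.018, 0.708]
ft_force: [0.2, -0.3, 0.6]
grip_width: -0.0004
```

arm_command:
  moves: [0.002,0,0,0,0,0,1,0,0,0,0,0,0,1]

```text
clock: 4.23
eef_pos: [0.5419, -0.172, 0.2653]
tool_rot: [-0.018, 0.706, 0.018, 0.708]
ft_force: [-0.2, 0.7, -0.3]
grip_width: -0.0001
```

arm_command:
  moves: [0.002,0,0,0,0,0,1,0,0,0,0,0,0,1]

```text
clock: 4.4
eef_pos: [0.5421, -0.172, 0.2635]
tool_rot: [-0.019, 0.705, 0.018, 0.708]
ft_force: [-0.9, -1.0, -0.1]
grip_width: -0.0001
```

arm_command:
  moves: [0.0015,0,0,0,0,0,1,0,0,0,0,0,0,1]

```text
clock: 4.57
eef_pos: [0.5422, -0.1721, 0.2619]
tool_rot: [-0.019, 0.705, 0.018, 0.708]
ft_force: [1.1, 0.2, -0.2]
grip_width: -0.0
```

arm_command:
  moves: [0.0015,0,0,0,0,0,1,0,0,0,0,0,0,1]

```text
clock: 4.73
eef_pos: [0.5424, -0.1721, 0.2619]
tool_rot: [-0.019, 0.705, 0.018, 0.709]
ft_force: [-0.7, -0.4, -0.5]
grip_width: 0.0001
```

arm_command:
  moves: [0.0015,0,0,0,0,0,1]

```text
clock: 4.82
eef_pos: [0.5425, -0.1722, 0.2614]
tool_rot: [-0.019, 0.704, 0.018, 0.709]
ft_force: [-4.8, 0.9, 13.8]
grip_width: -0.0001
```

The middle plate is rigid: 13.8 N within 0.5 mm of contact, at TCP z ≈ 0.2617. I'll lift and go to plate 3 (−36 mm).

arm_command:
  moves: [-0.008,0,0,0,0,0,1,0,-0.012,0,0,0,0,1,0,-0.012,0,0,0,0,1,0,-0.012,0,0,0,0,1,0,0,0,0,0,0,1]

```text
clock: 5.23
eef_pos: [0.5449, -0.2114, 0.2701]
tool_rot: [-0.02, 0.704, 0.017, 0.71]
ft_force: [-0.3, 0.1, -0.7]
grip_width: -0.0002
```

```bash
python3 st.py | tail -7; python3 st.py|grep tip
```

```text
rotvec [0.0049 0.0081 0.0037]
shift in target frame, mm
0 [  9.1 111.8   1.8]
1 [ 9.1 76.4  1.9]
2 [ 9.1 39.9  2.2]
3 [9.1 3.7 1.5]
4 [  9.1 -32.3   1.8]
tip [ 0.5463 -0.212   0.0971]
```

arm_command:
  moves: [0.003,0.0035,-0.0015,0.005,0.008,0.004,1,0.002,0,0,0,0,0,1,0,0,0,0,0,0,1]

```text
clock: 5.48
eef_pos: [0.5425, -0.21, 0.2634]
tool_rot: [-0.015, 0.708, 0.016, 0.706]
ft_force: [0.3, 0.2, 0.3]
grip_width: 0.0001
```

arm_command:
  moves: [0.0015,0,0,0,0,0,1,0,0,0,0,0,0,1]

```text
clock: 5.65
eef_pos: [0.5425, -0.2096, 0.2615]
tool_rot: [-0.015, 0.708, 0.016, 0.706]
ft_force: [0.4, -0.7, 3.5]
grip_width: 0.0002
```

```bash
python3 st.py | tail -7; python3 st.py|grep tip
```

```text
rotvec [-0.004  -0.0024 -0.002 ]
shift in target frame, mm
0 [  0.5 110.    4.1]
1 [ 0.5 74.5  4.2]
2 [ 0.5 38.1  4.4]
3 [0.5 1.9 3.8]
4 [  0.5 -34.2   4.1]
tip [ 0.5421 -0.2093  0.0885]
```

arm_command:
  moves: [0.001,0,0,0,0,0,1]

```text
clock: 5.73
eef_pos: [0.5425, -0.2095, 0.2615]
tool_rot: [-0.015, 0.708, 0.016, 0.706]
ft_force: [-3.7, 0.1, 11.8]
grip_width: -0.0002
```

arm_command:
  moves: [0.001,0,0,0,0,0,1]

```text
clock: 5.82
eef_pos: [0.5424, -0.2093, 0.2615]
tool_rot: [-0.016, 0.708, 0.016, 0.706]
ft_force: [-2.0, 0.1, 6.1]
grip_width: -0.0002
```

Plate 3 (−36) is rigid too, at the same height. Next is plate 4 (−72).

arm_command:
  moves: [-0.008,0,0,0,0,0,1,0,-0.011,0,0,0,0,1,0,-0.011,0,0,0,0,1,0,-0.009,0,0,0,0,1,0,0,0,0,0,0,1]

```text
clock: 6.23
eef_pos: [0.5443, -0.242, 0.2704]
tool_rot: [-0.017, 0.707, 0.017, 0.707]
ft_force: [0.3, 0.6, 0.2]
grip_width: 0.0002
```

```bash
python3 st.py | tail -7; python3 st.py|grep tip
```

```text
rotvec [-0.0003 -0.0011  0.0004]
shift in target frame, mm
0 [  9.4 142.3   3.9]
1 [  9.4 106.9   4. ]
2 [ 9.4 70.4  4.2]
3 [ 9.4 34.2  3.6]
4 [ 9.4 -1.8  3.8]
tip [ 0.5441 -0.242   0.0974]
```

arm_command:
  moves: [0.003,-0.0015,0.0005,0,0,0,1,0.003,0,0,0,0,0,1,0,0,0,0,0,0,1]

```text
clock: 6.48
eef_pos: [0.5446, -0.2453, 0.2629]
tool_rot: [-0.016, 0.708, 0.016, 0.706]
ft_force: [-0.2, 0.5, -0.5]
grip_width: -0.0001
```

arm_command:
  moves: [0.0015,0,0,0,0,0,1,0,0,0,0,0,0,1]

```text
clock: 6.65
eef_pos: [0.5446, -0.2453, 0.2609]
tool_rot: [-0.016, 0.708, 0.016, 0.706]
ft_force: [0.0, -0.9, -0.1]
grip_width: 0.0001
```

arm_command:
  moves: [0.001,0,0,0,0,0,1]

```text
clock: 6.73
eef_pos: [0.5446, -0.2452, 0.2603]
tool_rot: [-0.016, 0.708, 0.016, 0.706]
ft_force: [-1.8, 0.0, 5.4]
grip_width: 0.0
```

arm_command:
  moves: [0.001,0,0,0,0,0,1]

```text
clock: 6.82
eef_pos: [0.5446, -0.2451, 0.2598]
tool_rot: [-0.016, 0.708, 0.016, 0.706]
ft_force: [-1.7, -1.0, 4.7]
grip_width: 0.0002
```

This one seems to give: it is already 1.7 mm below the others at only about 5 N. I'll keep pressing gently.

arm_command:
  moves: [0.0015,0,0,0,0,0,1]

```text
clock: 6.9
eef_pos: [0.5445, -0.245, 0.259]
tool_rot: [-0.017, 0.708, 0.016, 0.706]
ft_force: [-1.7, -0.3, 4.9]
grip_width: -0.0002
```

arm_command:
  moves: [0.0015,0,0,0,0,0,1]

```text
clock: 6.98
eef_pos: [0.5445, -0.2449, 0.2582]
tool_rot: [-0.017, 0.707, 0.016, 0.706]
ft_force: [-1.3, -0.9, 2.5]
grip_width: -0.0003
```

arm_command:
  moves: [0.0015,0,0,0,0,0,1]

```text
clock: 7.07
eef_pos: [0.5444, -0.2449, 0.2571]
tool_rot: [-0.017, 0.707, 0.015, 0.707]
ft_force: [-2.2, -0.2, 4.6]
grip_width: 0.0
```

arm_command:
  moves: [0.001,0,0,0,0,0,1,0.0005,0,0,0,0,0,1]

```text
clock: 7.23
eef_pos: [0.5443, -0.2447, 0.2565]
tool_rot: [-0.017, 0.707, 0.015, 0.707]
ft_force: [-1.6, 0.3, 7.8]
grip_width: -0.0001
```

```bash
python3 - <<'E'
from h import *
im=bot.camera("scene");cv2.imwrite("pics/s2.png",cv2.resize(im[60:260,180:400,::-1],None,fx=3,fy=3))
E
```

```text
(no output)
```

View pics/s2.png

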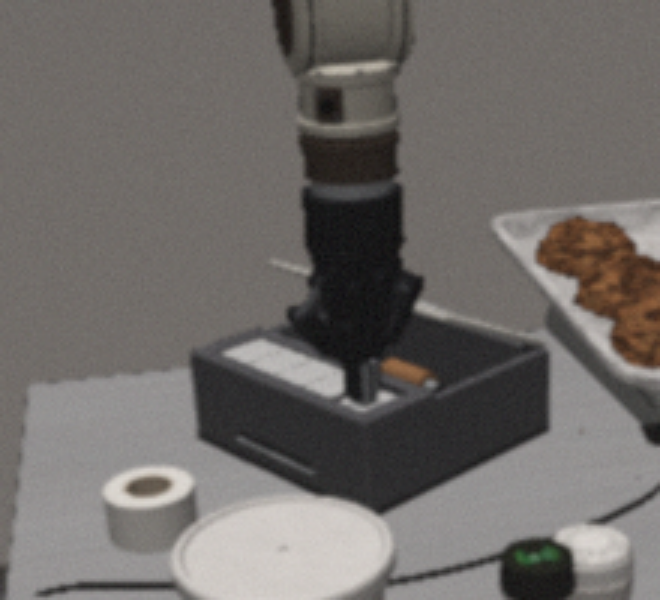

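The catch has let go. The cover is rising (edge from about (270,262) to (540,345) in the zoom) and the roll compartment is exposed. I'll lift straight up, then back away toward the robot.

arm_command:
  moves: [-0.006,0,0,0,0,0,1,-0.01,0,0,0,0,0,1,-0.015,0,-0.008,0,0,0,1,-0.015,0,-0.015,0,0,0,1,-0.015,0,-0.02,0,0,0,1,-0.02,0,-0.02,0,0,0,1,-0.02,0,-0.02,0,0,0,1,-0.02,0,-0.02,0,0,0,1,-0.015,0,-0.02,0,0,0,1,0,0,0,0,0,0,1,0,0,0,0,0,0,1,0,0,0,0,0,0,1,0,0,0,0,0,0,1]

```text
clock: 8.37
eef_pos: [0.418, -0.2478, 0.3994]
tool_rot: [-0.017, 0.707, 0.019, 0.707]
ft_force: [0.4, 0.7, -0.4]
grip_width: -0.0001
```

```bash
python3 - <<'E'
from h import *
im=bot.camera("scene");cv2.imwrite("pics/s3.png",im[:,:,::-1])
im=bot.camera("top");cv2.imwrite("pics/t3.png",im[:,:,::-1])
E
```

```text
(no output)
```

View pics/s3.png

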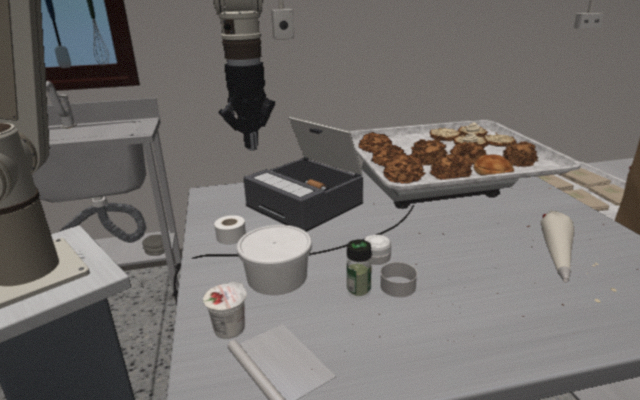

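View pics/t3.png

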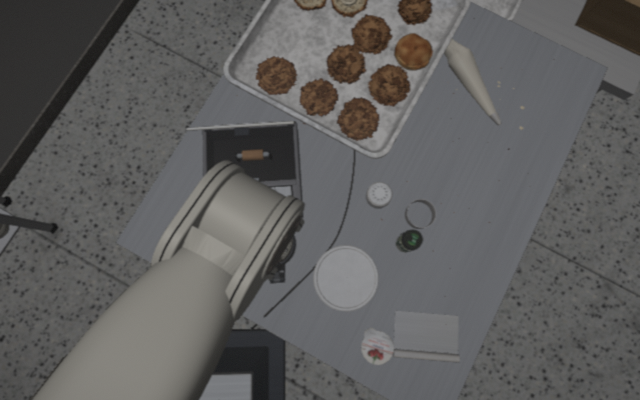

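arm_command:
  moves: [0,0,0,0,0,0,1,0,0,0,0,0,0,1,0,0,0,0,0,0,1,0,0,0,0,0,0,1,0,0,0,0,0,0,1,0,0,0,0,0,0,1]

```text
clock: 8.97
eef_pos: [0.4197, -0.2473, 0.3953]
tool_rot: [-0.017, 0.709, 0.021, 0.704]
ft_force: [-0.3, 0.0, 0.0]
grip_width: 0.0
```

```bash
python3 - <<'E'
from h import *
im=bot.camera("scene");cv2.imwrite("pics/s4.png",cv2.resize(im[80:230,200:400,::-1],None,fx=4,fy=4,interpolation=cv2.INTER_CUBIC))
a=.048;X=np.array([np.cos(a),np.sin(a),0]);Y=np.array([-np.sin(a),np.cos(a),0])
O=np.array([.5449,-.1715,0])+.07*X
for th in(0.9,1.0,1.1,1.2):
    e=O+X*(-.032+.136*(1-np.cos(th)))+np.array([0,0,.091+.136*np.sin(th)])
    print(th,[((proj("scene",e+s*.11*Y)-[200,80])*4).round() for s in(1,-1)])
g0=cv2.imread("pics/scene0.png",0).astype(int);g1=cv2.cvtColor(im,cv2.COLOR_RGB2GRAY).astype(int)
for n,(x0,y0,x1,y1) in dict(roll=(210,212,250,246),tub=(236,222,316,294),timer=(364,232,394,266),shaker=(342,236,374,298),cutter=(376,260,420,298)).items():
    print(n,np.abs(g0-g1)[y0:y1,x0:x1].mean())
E
```

```text
0.9 [array([310., 182.]), array([552., 247.])]
1.0 [array([322., 166.]), array([564., 229.])]
1.1 [array([335., 153.]), array([578., 214.])]
1.2 [array([348., 141.]), array([592., 200.])]
roll 5.255147058823529
tub 5.4828125
timer 5.203921568627451
shaker 4.366431451612903
cutter 4.738038277511961
```

View pics/s4.png

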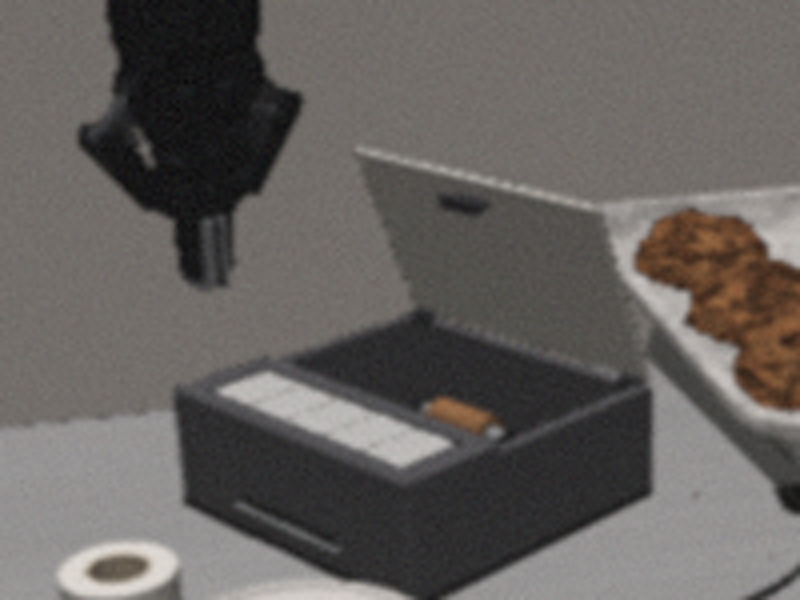

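The cover's front corners are at (358,148) and (603,205) in the zoom. For 1.2 rad I predict (348,141) and (592,200), so it is fully open to within a few source pixels. The plates are level, the hand is clear, and the bystander areas differ only by image noise. Handing in.

```bash
python3 -c "
from workcell import bot
print(bot.job_done())"
```

```text
the job is handed in; nothing more can be done
None
```

The cover is standing open and the job is handed in. The release was the plate at y = −72 mm, at the far right of the strip.

- **Finding it:** I felt three plates with closed fingertips. The plates at 0 and −36 mm were rigid, stopping at the same height with readings of at most 13.8 N. The −72 mm plate gave way at about 5 N. I did not test the plates at +36 and +72 mm.
- **Opening it:** I pressed the plate about 5 mm down, with at most 7.8 N read. The catch let go and the cover sprang up, and I withdrew the hand up and back.
- **Last checks:**
  - **Cover:** its front corners in the image match 1.2 rad, within about 3 pixels of the prediction.
  - **Plates:** they look level again.
  - **Force:** it reads about zero, and the hand is well clear of the printer.
  - **Bystanders:** the areas around all five show only noise-level change (mean 4–5 grey levels).
  - **Clock:** about 9 s of the 48 s allowed.

No check failed or disagreed.

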